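# Set the proving box vent to half open

### The arm

A 7-joint arm with a two-finger parallel gripper is mounted at the origin on the work surface. World frame = base frame: x ahead of the robot, y to its left, z up, the work surface at z = 0. Lengths are in m, angles in rad, forces in N, time in s.
With the tool pointing down it reaches from about 0.425 to 0.925 m from the base axis. Payload 6.8 kg.
Tool frame: the origin (TCP) lies on the centre line of the jaws, within the pads' length; the fingertips stand 19 mm ahead of it and the grasp point (between the pads) is the TCP (bot.tcp_to_tips is the distance from the TCP to the fingertips, in m); x points along the fingers, y is the direction in which the jaws open and shut, and the axes are right-handed (so a half turn about x gives the same grasp; the last joint's range is limited). The gripper opens to 85 mm and grips with 20 to 120 N. Pads are 22 mm wide; open, the fingers measure 114 mm over their backs; the gripper's body (76 mm by 85 mm) begins 54 mm behind the grasp point. The pads swing forward as they close: fully open they stand 13 mm farther back than shut.
Start: joints at [-1.291, 0.477, 0.022, 1.555, -0.011, 1.109, -0.083], TCP at [0.255, 0.625, 0.25] pointing down, gripper open.
Joint ranges: [-2.96, 2.96], [-0.34, 2.1], [-1.41, 1.46], [0.24, 2.44], [-1.37, 4.51], [0.17, 1.92], [-2.96, 2.96]. Speed limits (rad/s): [2.39, 2.39, 3.14, 3.14, 3.14, 3.14, 3.14].

### API

Orientations are given as a unit quaternion [w, x, y, z].
In Python, from station import status, eyes, bot gives the robot as it stands.
- The arm moves only by the tool apply_moves, never from a script. Its arguments are lists of equal length, an entry for each row: "travel": the shift along the tool's x, y, z in cm, a list of three; "turn": the turn, a rotation vector about the tool's x, y, z in rad, a list of three; "grip": the closure, from 0 (fully open) to 1 (shut). In form: {"travel": [[tx, ty, tz], ...], "turn": [[wx, wy, wz], ...], "grip": [grip, ...]}. A call has 1 to 8 rows; each row shifts and turns the pose as measured when the row begins, along the tool's axes as they then stand; what a row does not reach is not made up. A row lasts 1/12 s, in which the tool goes at most 41.7 mm and 7.16 degrees, less where a joint would pass 70% of its speed; a pose out of reach is approached as far as the arm can. A call is refused whole if a number of a shift passes 4.17 or a number of a turn 0.125, either way. A call with a gripper value outside its range is refused whole. The fingers move at their own pace and stop on an object; "newtons" is the grip in N (left out, the last holds). Time passes only in rows, so rows that do not move let the fingers close. It gives the time, the measured TCP pose, the force and the opening at its end, in the units of the state.
- status.get_obs(): the state, without advancing time (a new reading comes with each control period).
- eyes.read_camera(name): name is "scene" or "top" or "wrist"; returns the picture (384x512x3 uint8, red, green, blue); there is no depth.
- eyes.calibration(name): a dict with "intrinsics" (3x3 intrinsics, pixels), "xyz" and "attitude" of the camera in the world; the wrist camera has in their place "T_tool_cam" (4x4, takes a point from camera to tool coordinates, whose origin is the TCP and whose axes are the tool frame's). Camera axes: x right, y down, z forward; pixel columns grow to the right and rows downward; lengths in m; the calibration is good to about 2 mm. A picture is of the moment at which its call begins: read the wrist's pose just before it. calibration takes no time and is no camera call.
- bot.hand_in(): hands the job in, once; it reports no verdict.
Trained networks look in the newest picture that a camera, given by its name, has taken for a name from the list of things; names that differ only in an ending like _2 or _b are one class to them, and where a whole thing is asked for, a point or a joint stands for the part that bears it (a point fixed in the world has none). Each returns a list of dicts, best first, with "score" (0 to 1); they miss things now and then, are a little off and sometimes report something else, mostly with a low value. They report only what shows in the picture. A call takes as long as a camera call.
- eyes.masks_of(thing, camera): "region" (384x512 bool, what is visible of it) and "rect" ([left, top, right, bottom] in pixels, round what is visible of it).
The state is a dict: "t": time; "q": joint angles; "joint_vel": joint speeds; "joint_torque": joint torques, N m; "eef_pos": TCP position; "tool_rot": TCP orientation; "contact_force": force on the tool from outside, world axes, zero at the start; "torque": the same for the moment, N m; "gripper_width": opening from 0.0 (shut) to 1.0 (fully open).
Only numpy, scipy, OpenCV 4.12 (cv2) and the standard library are available. Lean on these libraries where they do the work, as an engineer would, in place of code of your own. Each camera call takes 0.05 s, during which the arm holds its last target. There are 200 camera calls.

### The job

On the proving box with the red knob, lift the vent stay off its pin, push the vent along to half open and lower the stay so that its middle hole drops right down over the pin and the stay lies flat; then let go. Leave the vent stay with the blue knob on the other box as it is.

Things in the scene. Friction and masses are not known exactly. Their poses are not given: they have to be found in the camera images.
- red_knob (a point): Centre of the red ball knob, 26 mm wide, on a 10 mm neck at the free end of a dark steel stay: a bar 232 x 46 x 5 mm, hinged to the sliding vent of the red-banded box. Knob: 220 mm from the hinge, 40 mm above its axis (level with the bar's underside). Axes turn with the stay: x from knob to hinge, y along the hinge, z up. Lifted (about 1 N, up to 1 rad) it swings about the hinge; let go, it falls.
- red_middle_hole (a point): Centre, at the bar's underside, of the middle of the stay's three 30 mm round holes (95, 139 and 183 mm from the hinge); it is 81 mm along x from the knob and 40 mm below it. At the start the bar lies flat, the hole nearest the hinge round the pin (vent shut). Pushing the lifted stay along x opens the vent (1 to 3 N; it stays where left; travel 100 mm). Same axes as the knob.
- red_pin_seat (a point): Foot of the fixed brass pin (10 mm wide, 17 mm tall, round tip) on the red-banded box, at the top of its grey collar, 114 mm above the table. The white box is fixed, 400 x 200 mm, top at 100 mm. Axes of the box: x the way the vent opens, away from the knob's end, z up. When the stay lies flat its underside is level with this point; middle hole centred here = vent half open.
- blue_knob (a point): Centre of the blue ball knob of the same kind of stay on the twin box with the blue band, which stands beside the red one, on either side, and is to be left alone. Same sizes and axes; its hole nearest the knob is round its pin.

How it is judged:
At the end, for the whole second after the job is handed in: The middle hole of the red-knobbed stay is round its pin (centre within 14 mm of the pin's axis) and the stay is down flat (hole less than 6 mm above its seat) (horizontal distance between red_middle_hole and red_pin_seat below 0.014 m and z of red_middle_hole in the frame of red_pin_seat below 0.006 m); the robot touches nothing.
It fails at once if the stay with the blue knob is moved by more than 15 mm (distance of blue_knob from where it was at the start of the episode above 0.015 m).
It also fails if it takes over 35 s, if anything falls off the work surface, if the arm or the gripper's body presses on something with over 40 N, if the wrist force passes 120 N, or if a joint passes its speed limit or range.

## Working session

There is one attempt and no reset: what is moved stays moved. The work goes in short steps, Python scripts to look and compute and a tool call to move; the robot and the scene stay as the last step left them, time stands still between calls to the robot, and variables do not carry over. Pictures are saved under pics/ and viewed, about 8 in all and at most 12, crops included, and the job is handed in when it is done.

Besides the shell and the picture viewer there is one more tool, called after "Emit:" by a JSON object that holds its "op" and its "data". apply_moves: Moves the arm, as the interface text tells. Its arguments: {"type":"object","properties":{"travel":{"type":"array"},"turn":{"type":"array"},"grip":{"type":"array"},"newtons":{"type":"number"}},"required":["travel","turn","grip"]}

```bash
mkdir -p pics; cat > h.py <<'E'
from station import status, eyes, bot
import numpy as np, cv2
from scipy.spatial.transform import Rotation as R
def rot(q): return R.from_quat([q[1],q[2],q[3],q[0]]).as_matrix()
def cam(name,obs=None):
    c=eyes.calibration(name); K=np.array(c['intrinsics'])
    if name=='wrist':
        o=obs or status.get_obs(); T=np.eye(4); T[:3,:3]=rot(o['tool_rot']); T[:3,3]=o['eef_pos']
        T=T@np.array(c['T_tool_cam']); return K,T[:3,3],T[:3,:3]
    a=np.array(c['attitude']); return K,np.array(c['xyz']),(rot(a) if a.size==4 else a)
def atz(c,uv,z):
    K,p,M=c; d=M@np.linalg.inv(K)@np.array([uv[0],uv[1],1.]); return p+d*(z-p[2])/d[2]
def proj(c,P):
    K,p,M=c; v=K@(M.T@(np.array(P)-p)); return v[:2]/v[2]
def tri(rays):
    A=np.zeros((3,3));b=np.zeros(3)
    for (K,p,M),uv in rays:
        d=M@np.linalg.inv(K)@np.array([uv[0],uv[1],1.]);d/=np.linalg.norm(d);Q=np.eye(3)-np.outer(d,d);A+=Q;b+=Q@p
    return np.linalg.solve(A,b)
def save(img,n): cv2.imwrite('pics/'+n,cv2.cvtColor(img,cv2.COLOR_RGB2BGR))
E
python3 - <<'E'
from h import *
o=status.get_obs(); print(o['eef_pos'],o['tool_rot'],o['t'])
print(rot(o['tool_rot']).round(3))
ims={}
for n in ['scene','top','wrist']:
    c=cam(n); im=eyes.read_camera(n); ims[n]=im
    print(n,c[1].round(3),c[0][0,0])
    for th in ['red_knob','blue_knob']:
        for d in eyes.masks_of(th,n)[:2]:
            v,u=np.nonzero(d['region']); print(n,th,round(d['score'],2),d['rect'],u.mean().round(1),v.mean().round(1),len(u))
    hsv=cv2.cvtColor(im,cv2.COLOR_RGB2HSV)
    for nm,m in [('red',((hsv[...,0]<8)|(hsv[...,0]>172))&(hsv[...,1]>140)&(hsv[...,2]>60)),('blue',(abs(hsv[...,0].astype(int)-112)<12)&(hsv[...,1]>140)&(hsv[...,2]>60))]:
        k,l,s,ce=cv2.connectedComponentsWithStats(m.astype(np.uint8))
        for i in range(1,k):
            if s[i,4]>30: print('  ',nm,s[i],ce[i].round(1),atz(c,ce[i],.154).round(3))
save(np.hstack([ims['scene'],ims['top']])[:, :],'a.png')
im=cv2.resize(np.hstack([ims['top'],ims['scene']]),(800,300),interpolation=cv2.INTER_AREA);save(im,'b.png')
save(ims['top'],'top.png');save(ims['scene'],'scene.png')
E
```

```text
[0.25509641 0.62436952 0.24933127] [ 0.69377286  0.13564629  0.69393072 -0.13689216] 0.0
[[-0.001  0.378  0.926]
 [-0.002  0.926 -0.378]
 [-1.    -0.002  0.   ]]
scene [0.961 0.204 0.968] 497.6105692239625
scene red_knob 0.81 [326.3, 175.2, 387.8, 301.7] 356.8 245.3 2535
scene blue_knob 0.62 [92.1, 146.1, 198.1, 247.3] 143.7 196.9 2599
   red [372 178  12  12 115] [377.5 183.6] [0.437 0.166 0.154]
   red [258 349  15  19 176] [265.1 357.9] [0.819 0.124 0.154]
   red [275 355  76  29 948] [304.4 372.5] [0.81  0.189 0.154]
   blue [176 144  10  11  93] [180.5 149.1] [ 0.541 -0.21   0.154]
   blue [ 46 228  13  12  65] [ 51.9 233.6] [ 0.805 -0.317  0.154]
   blue [105 280  17  17 142] [113.1 287.9] [ 0.837 -0.158  0.154]
top [ 0.49  -0.035  1.088] 435.5914949915114
top red_knob 0.58 [163.0, 155.0, 193.3, 257.1] 177.7 203.3 1735
top red_knob 0.28 [129.3, 82.6, 230.7, 266.9] 179.6 175.5 15216
top blue_knob 0.68 [342.3, 111.2, 381.8, 216.0] 361.2 160.5 1734
   red [204  87   9  12  89] [207.9  92.9] [0.794 0.112 0.154]
   red [145  89  54  16 614] [171.5  96.5] [0.785 0.192 0.154]
   red [133  95   6  11  66] [135.5 100. ] [0.777 0.273 0.154]
   red [173 249  13  12  97] [177.5 255.3] [0.437 0.166 0.154]
   blue [333  80  10  12  85] [337.4  85.8] [ 0.812 -0.173  0.154]
   blue [407  95   8  12  75] [410.6 100.3] [ 0.781 -0.332  0.154]
   blue [349 204  11  11 101] [354.1 209.1] [ 0.542 -0.209  0.154]
wrist [0.179 0.656 0.375] 300.81791224795285
```

View pics/b.png

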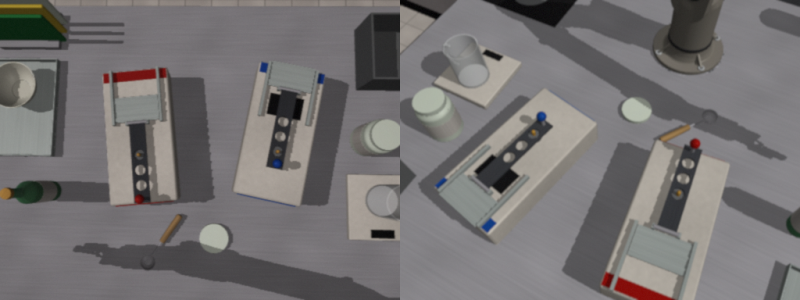

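```bash
python3 - <<'E'
from h import *
c=cam('top'); im=eyes.read_camera('top')
d=eyes.masks_of('red_knob','top')[0]
m=d['region'].astype(np.uint8); v,u=np.nonzero(m)
P=np.array([atz(c,x,.119)[:2] for x in zip(u,v)]); w=np.linalg.svd(P-P.mean(0),full_matrices=False)[2][0]; w*=np.sign(w[0]); print('bar ctr',P.mean(0),'dir',w,np.arctan2(w[1],w[0]))
k=np.array([.437,.166]); print('pin pred',k+.125*w, proj(c,[*(k+.125*w),.131]))
save(cv2.resize(im[140:270,120:240],None,fx=5,fy=5,interpolation=cv2.INTER_CUBIC)[:600],'c.png')
g=[*(k),.25]; o=status.get_obs(); M=rot(o['tool_rot']); print((M.T@(np.array(g)-o['eef_pos'])*100).round(1))
E
```

```text
bar ctr [0.5485132  0.17714932] dir [0.99415229 0.10798718] 0.10819817010225308
pin pred [0.56126904 0.1794984 ] [175.85322792 198.09785563]
[  0.  -35.6  34.2]
```

View pics/c.png

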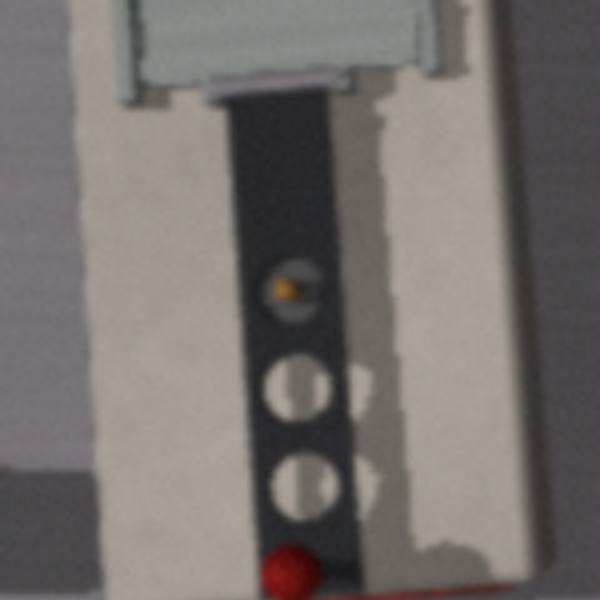

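The crop shows the stay pointing up the picture, with the red knob at crop (292,573) and the pin tip at (287,290) inside the hole nearest the hinge. The pin is 1.5 px from where I predicted it.

Emit:
{"op": "apply_moves", "data": {"travel": [[0,-2.9,2.8],[0,-2.9,2.8],[0,-2.9,2.8],[0,-2.9,2.8],[0,-2.9,2.8],[0,-2.9,2.8],[0,-2.9,2.8],[0,-2.9,2.8]], "turn": [[0,0,0],[0,0,0],[0,0,0],[0,0,0],[0,0,0],[0,0,0],[0,0,0],[0,0,0]], "grip": [0,0,0,0,0,0,0,0]}}

```text
t: 1.22
eef_pos: [0.373, 0.3253, 0.2479]
tool_rot: [0.694, 0.133, 0.696, -0.128]
contact_force: [0.8, 0.8, 0.4]
gripper_width: 0.997
```

Emit:
{"op": "apply_moves", "data": {"travel": [[0,-2.9,2.8],[0,-2.9,2.8],[0,-2.9,2.8],[0,-2.5,2.5],[0,0,0],[0,0,0],[0,0,0],[0,0,0]], "turn": [[0,0,0],[0,0,0],[0,0,0],[0,0,0],[-0.123,0,0],[-0.123,0,0],[-0.123,0,0],[-0.123,0,0]], "grip": [0,0,0,0,0,0,0,0]}}

```text
t: 1.88
eef_pos: [0.4394, 0.1631, 0.2495]
tool_rot: [0.707, -0.039, 0.704, 0.045]
contact_force: [0.2, 0.3, -0.3]
gripper_width: 1.003
```

```bash
cat > look.py <<'E'
from h import *
import sys
def report(name):
    o=status.get_obs(); c=cam('wrist',o); im=eyes.read_camera('wrist'); save(im,name)
    M=rot(o['tool_rot']); print(o['t'],o['eef_pos'].round(4),o['contact_force'].round(1),'w',o['gripper_width']); print(M.round(3))
    hsv=cv2.cvtColor(im,cv2.COLOR_RGB2HSV); m=((hsv[...,0]<8)|(hsv[...,0]>172))&(hsv[...,1]>140)&(hsv[...,2]>50)
    k,l,s,ce=cv2.connectedComponentsWithStats(m.astype(np.uint8))
    for i in range(1,k):
        if s[i,4]>30:
            P=atz(c,ce[i],.154); print(s[i],ce[i].round(1),P.round(4),'tool delta cm',(M.T@(P-o['eef_pos'])*100).round(2))
    print('pin tip proj',proj(c,[.561,.178,.131]))
report(sys.argv[1])
E
python3 look.py w1.png
```

```text
1.8833 [0.4394 0.1631 0.2495] [ 0.2  0.3 -0.3] w 1.002576035489037
[[ 0.004 -0.119  0.993]
 [ 0.009  0.993  0.119]
 [-1.     0.009  0.005]]
[169 164 178   6 634] [256.7 166.5] [0.407  0.1608 0.154 ] tool delta cm [ 9.53  0.07 -3.29]
[243 190  33  33 857] [258.8 206.2] [0.4381 0.1662 0.154 ] tool delta cm [ 9.55  0.24 -0.14]
pin tip proj [254.99867818 315.48617796]
```

View pics/w1.png

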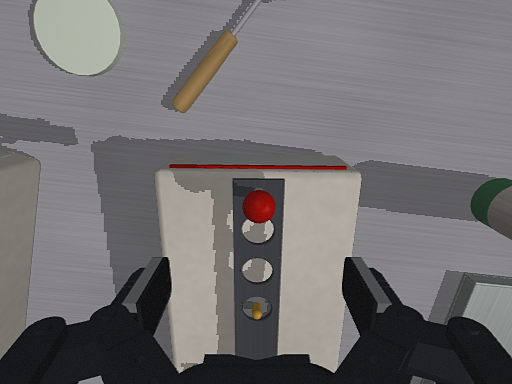

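The wrist picture shows the knob at (259,206) and the pin tip at about (256,311). Both agree with the top view, so I'm going down to the knob.

Emit:
{"op": "apply_moves", "data": {"travel": [[2.5,0.1,0],[2.5,0.1,0],[2.3,0.0,-0.1],[2.0,0,0],[0,0,0]], "turn": [[0,0,0],[0,0,0],[0,0,0],[0,0,0],[0,0,0]], "grip": [0,0,0,0.2,0.3]}}

```text
t: 2.35
eef_pos: [0.4415, 0.1675, 0.1566]
tool_rot: [0.711, -0.035, 0.701, 0.045]
contact_force: [-1.0, -1.0, -0.2]
gripper_width: 0.745
```

Emit:
{"op": "apply_moves", "data": {"travel": [[0,0,0],[0,0,0],[0,0,0],[0,0,0],[0,0,0],[0,0,0]], "turn": [[0,0,0],[0,0,0],[0,0,0],[0,0,0],[0,0,0],[0,0,0]], "grip": [1,1,1,1,1,1], "newtons": 25}}

```text
t: 2.85
eef_pos: [0.4425, 0.166, 0.1604]
tool_rot: [0.711, -0.033, 0.701, 0.042]
contact_force: [-0.8, -0.4, 0.1]
gripper_width: 0.283
```

```bash
python3 look.py w2.png
```

```text
2.85 [0.4425 0.166  0.1604] [-0.8 -0.4  0.1] w 0.2827939603034793
[[ 0.014 -0.107  0.994]
 [ 0.014  0.994  0.107]
 [-1.     0.012  0.015]]
[ 128  187  254    7 1501] [254.5 190. ] [0.4008 0.1613 0.154 ] tool delta cm [ 0.58 -0.03 -4.21]
[ 231  240   52   55 2257] [256.1 266.9] [0.4407 0.1663 0.154 ] tool delta cm [ 0.64  0.04 -0.18]
pin tip proj [253.79178929 397.60317477]
```

View pics/w2.png

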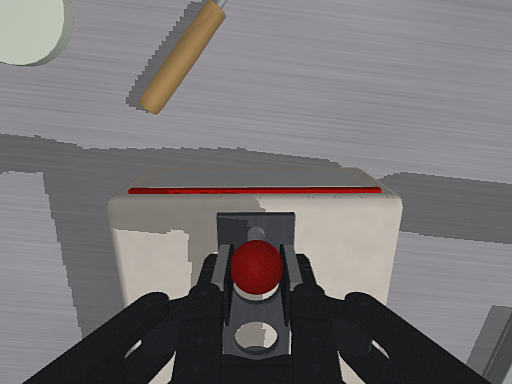

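Emit:
{"op": "apply_moves", "data": {"travel": [[-1.1,0,0.2],[-1.1,0,0.3],[-1.1,0,0.35],[-1.1,0,0.4],[-1.0,0,0.45],[-1.0,0,0.5],[0,0,0]], "turn": [[0,0,0],[0,0,0],[0,0,0],[0,0,0],[0,0,0],[0,0,0],[0,0,0]], "grip": [1,1,1,1,1,1,1]}}

```text
t: 3.48
eef_pos: [0.4667, 0.1687, 0.2304]
tool_rot: [0.714, -0.032, 0.698, 0.043]
contact_force: [0.9, -2.1, -1.0]
gripper_width: 0.282
```

```bash
python3 look.py w3.png
```

```text
3.4833 [0.4667 0.1687 0.2304] [ 0.9 -2.1 -1. ] w 0.2819966552080834
[[ 0.022 -0.106  0.994]
 [ 0.017  0.994  0.106]
 [-1.     0.014  0.023]]
[155 136 198   4 782] [252.8 137.5] [0.4121 0.162  0.154 ] tool delta cm [ 7.51 -0.19 -5.68]
[ 231  240   51   54 2253] [256.  266.5] [0.5094 0.1747 0.154 ] tool delta cm [7.74 0.04 4.13]
pin tip proj [253.16703145 301.9629047 ]
```

View pics/w3.png

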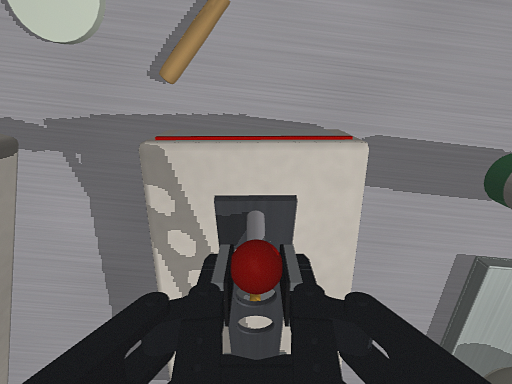

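The stay is lifted about 0.34 rad and clears the pin, which shows at about (255,297) through a hole. Now I'll push it along.

Emit:
{"op": "apply_moves", "data": {"travel": [[0,0,0.7],[0,0,0.8],[0,0,0.8],[0,0,0.8],[0,0,0.7],[0,0,0.4],[0,0,0]], "turn": [[0,0,0],[0,0,0],[0,0,0],[0,0,0],[0,0,0],[0,0,0],[0,0,0]], "grip": [1,1,1,1,1,1,1]}}

```text
t: 4.12
eef_pos: [0.5091, 0.1732, 0.2267]
tool_rot: [0.711, -0.033, 0.701, 0.043]
contact_force: [-1.4, -1.1, -0.2]
gripper_width: 0.282
```

```bash
python3 look.py w4.png; python3 - <<'E'
from h import *
o=status.get_obs();M=rot(o['tool_rot']); k=o['eef_pos']+M@[.0064,.0004,-.0018]; w=np.array([np.cos(.107),np.sin(.107)])
from scipy.optimize import brentq
th=brentq(lambda t:.114+.22*np.sin(t)+.04*np.cos(t)-k[2],-.1,.9)
h=k[:2]+w*(.22*np.cos(th)-.04*np.sin(th)); flat=h-.22*w
c=cam('top'); pin=atz(c,(177.4,198),.131)[:2]
print('knob',k,'th',th,'flat knob',flat,'shift from start',(flat-[.4375,.166])@w,'pin',pin,'hole-pin along',(h-.139*w-pin)@w)
E
```

```text
4.1167 [0.5091 0.1732 0.2267] [-1.4 -1.1 -0.2] w 0.28242842542561947
[[ 0.014 -0.107  0.994]
 [ 0.014  0.994  0.107]
 [-1.     0.013  0.015]]
[148  85 212   4 646] [253.5  86. ] [0.4225 0.1634 0.154 ] tool delta cm [ 7.14 -0.13 -8.83]
[ 231  240   52   54 2248] [256.1 266.4] [0.5487 0.1788 0.154 ] tool delta cm [7.34 0.04 3.88]
pin tip proj [253.22888269 264.018223  ]
knob [0.50717274 0.17351403 0.22026018] th 0.31534913397588027 flat knob [0.48405119 0.17103054] shift from start 0.046822202827396305 pin [0.56153931 0.1760559 ] hole-pin along 0.003418348703339569
```

Emit:
{"op": "apply_moves", "data": {"travel": [[0,0,-0.3],[1.0,0,-0.5],[1.0,0,-0.45],[0.9,0,-0.35],[0.5,0,-0.2],[0,0,0]], "turn": [[0,0,0],[0,0,0],[0,0,0],[0,0,0],[0,0,0],[0,0,0]], "grip": [1,1,1,1,1,1]}}

```text
t: 4.67
eef_pos: [0.4911, 0.1713, 0.1908]
tool_rot: [0.713, -0.033, 0.699, 0.043]
contact_force: [0.9, -1.6, -0.5]
gripper_width: 0.285
```

```bash
cat > est.py <<'E'
from h import *
o=status.get_obs();M=rot(o['tool_rot']); k=o['eef_pos']+M@[.0064,.0004,-.0018]; w=np.array([np.cos(.107),np.sin(.107)])
from scipy.optimize import brentq
th=brentq(lambda t:.114+.22*np.sin(t)+.04*np.cos(t)-k[2],-.2,.9)
h=k[:2]+w*(.22*np.cos(th)-.04*np.sin(th)); flat=h-.22*w
pin=np.array([.5615,.1761])
d=flat-[.4375,.166]
print('th',th,'shift from start',d@w,'lat',d@[-w[1],w[0]],'hole-pin along',(h-.139*w-pin)@w, o['contact_force'])
E
python3 est.py; python3 look.py w5.png; python3 - <<'E'
from h import *
im=eyes.read_camera('scene'); save(np.hstack([cv2.resize(im[150:384,230:400],(436,600),interpolation=cv2.INTER_CUBIC)]),'s5.png')
E
```

```text
th 0.1403675739349298 shift from start 0.04439669497113646 lat 4.8242495481387923e-05 hole-pin along 0.0010272169604949167 [ 0.89423385 -1.63628629 -0.54598006]
4.6667 [0.4911 0.1713 0.1908] [ 0.9 -1.6 -0.5] w 0.2850323271358104
[[ 0.018 -0.108  0.994]
 [ 0.015  0.994  0.107]
 [-1.     0.013  0.019]]
[135 110 239   5 968] [253.2 111.5] [0.4174 0.1626 0.154 ] tool delta cm [ 3.54 -0.12 -7.49]
[ 231  240   51   54 2252] [256.1 266.5] [0.5083 0.174  0.154 ] tool delta cm [3.72 0.04 1.67]
pin tip proj [253.309976   310.70865613]
```

View pics/w5.png

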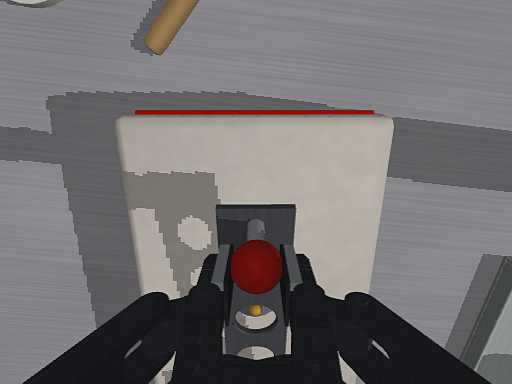

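View pics/s5.png

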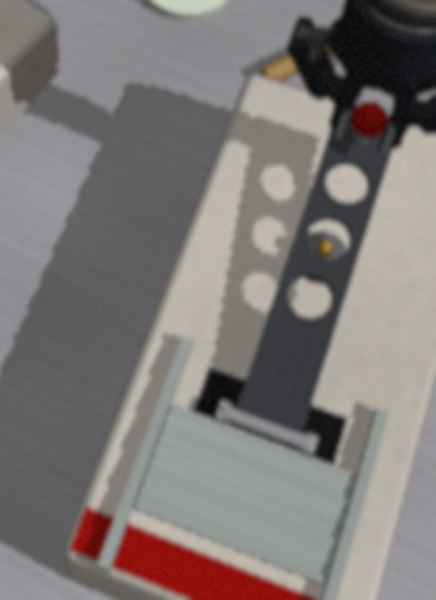

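The pin shows inside the middle hole in both views, at (256,310) in the wrist picture. I'll lower the rest of the way.

Emit:
{"op": "apply_moves", "data": {"travel": [[0.7,0,-0.3],[0.7,0,-0.2],[0.7,0,-0.2],[0.7,0,-0.1],[0.3,0,0],[0,0,0]], "turn": [[0,0,0],[0,0,0],[0,0,0],[0,0,0],[0,0,0],[0,0,0]], "grip": [1,1,1,1,1,1]}}

```text
t: 5.27
eef_pos: [0.484, 0.1706, 0.1583]
tool_rot: [0.713, -0.032, 0.699, 0.042]
contact_force: [-0.3, -2.6, 4.8]
gripper_width: 0.282
```

```bash
python3 est.py
```

```text
th -0.009714182011592205 shift from start 0.04542234832036359 lat 7.607150448161562e-05 hole-pin along 0.002052870309722043 [-0.33244531 -2.62549573  4.78949189]
```

Flat, with a light downward force of about 5 N. Now I'll release and go straight up.

Emit:
{"op": "apply_moves", "data": {"travel": [[0,0,0],[0,0,0],[0,0,0],[0,0,0],[0,0,0],[0,0,0],[0,0,0]], "turn": [[0,0,0],[0,0,0],[0,0,0],[0,0,0],[0,0,0],[0,0,0],[0,0,0]], "grip": [0.4,0.2,0,0,0,0,0]}}

```text
t: 5.85
eef_pos: [0.4852, 0.1733, 0.1592]
tool_rot: [0.714, -0.032, 0.698, 0.044]
contact_force: [-0.0, 1.0, -0.3]
gripper_width: 0.999
```

Emit:
{"op": "apply_moves", "data": {"travel": [[-1,0,0],[-2,0,0],[-2.5,0,0],[-2.5,0,0],[-2.5,0,-1],[0,0,-3],[0,0,0]], "turn": [[0,0,0],[0,0,0],[0,0,0],[0,0,0],[0,0,0],[0,0,0],[0,0,0]], "grip": [0,0,0,0,0,0,0]}}

```text
t: 6.43
eef_pos: [0.4418, 0.166, 0.2713]
tool_rot: [0.714, -0.031, 0.698, 0.043]
contact_force: [-1.0, -0.4, -0.6]
gripper_width: 0.998
```

```bash
python3 look.py w6.png; python3 - <<'E'
from h import *
s=eyes.read_camera('scene'); c=cam('scene'); save(cv2.resize(s[150:384,230:400],(436,600),interpolation=cv2.INTER_CUBIC),'s6.png')
hsv=cv2.cvtColor(s,cv2.COLOR_RGB2HSV); m=(abs(hsv[...,0].astype(int)-112)<12)&(hsv[...,1]>140)&(hsv[...,2]>60)
k,l,st,ce=cv2.connectedComponentsWithStats(m.astype(np.uint8)); print([x.round(1) for x,q in zip(ce[1:],st[1:]) if q[4]>60])
im=cv2.imread('pics/w6.png')
E
```

```text
6.4333 [0.4418 0.166  0.2713] [-1.  -0.4 -0.6] w 0.998226775518416
[[ 0.021 -0.105  0.994]
 [ 0.018  0.994  0.105]
 [-1.     0.015  0.022]]
[170 155 167   4 565] [248.1 156.3] [0.4085 0.1581 0.154 ] tool delta cm [11.65 -0.62 -3.66]
[240 223  29  30 657] [254.4 237.4] [0.4807 0.1707 0.154 ] tool delta cm [11.82 -0.12  3.66]
pin tip proj [253.05906424 295.83507268]
[array([180.5, 149.1]), array([ 52. , 233.6]), array([113.1, 287.8])]
```

View pics/s6.png

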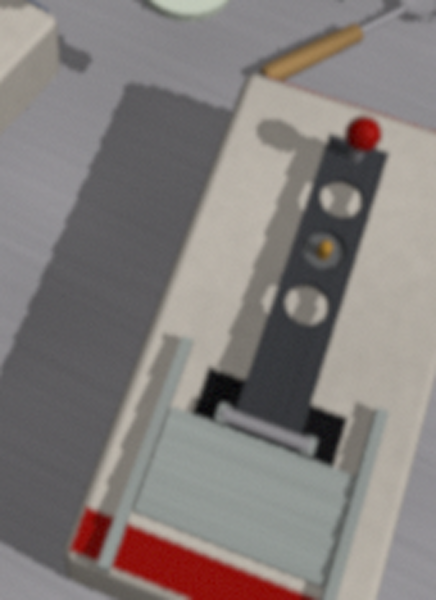

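View pics/w6.png

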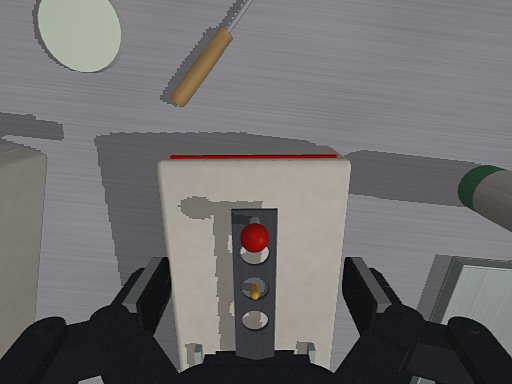

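The middle hole is round the pin, with the collar concentric in it at scene crop (323,250) and wrist (255,289). The stay lies flat, the gripper is clear, and the blue knob's pixels haven't changed.

```bash
python3 -c "
from station import bot; print(bot.hand_in())"
```

```text
the job is handed in; nothing more can be done
None
```

The red-knobbed stay now lies flat with its middle hole round the pin and the vent half open. I handed the job in about 6.5 s into the run. I gripped the knob, lifted the stay about 0.33 rad, pushed it along about 44 mm, lowered it, let go and backed the arm off.

- **Position:** the last pictures, from the scene and wrist cameras, show the pin and its collar inside the middle hole. From the final knob position, the stay moved about 43 mm from where it started, against 44 mm nominal. The estimate just before I let go was about 45 mm. They differ by about 2 mm, well inside the 14 mm limit.
- **Flat:** the knob height gave an angle of about −0.01 rad just before I let go, with light downward contact of about 5 N.
- **Blue stay:** its knob is at the same pixel in the scene picture as at the start (180.5, 149.1).
- **Robot:** the gripper is open and about 10 cm clear of the knob. I saw no failed checks. The forces I read after each move stayed under about 6 N.

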